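Sort closed baking-weight pots by heft and seat them in their sockets

TASK

Two closed white pots look alike; lift each one a little to judge from its weight whether it is full, half or empty of steel baking weights, then seat full in the blue socket, half in the yellow and empty in the red one. Each pot must end upright, fully home on the floor of its hole and let go; feel for the hole gently without pressing or knocking a pot hard against a socket, keep the pots upright, and leave the bowl, the glass jar and the spoon alone.

Things in the scene. Friction and masses are not known exactly. Their poses are not given: they have to be found in the camera images.
- pot_a_center (a point): centre (half-way up) of pot A: closed upright white stoneware pot, pale wooden lid, grey band; diameter 56 mm all the way up (foot chamfered 1.5 mm), 82 mm tall, centre 41 mm above its foot, z up. Pots A and B look alike.
- pot_b_center (a point): centre (half-way up) of pot B: closed upright white stoneware pot, pale wooden lid, grey band; diameter 56 mm all the way up (foot chamfered 1.5 mm), 82 mm tall, centre 41 mm above its foot, z up. Pots A and B look alike.
- pot_a: pot A itself; origin: centre of its foot, z up. Steel discs hidden inside (loose by 2 mm) make it full (about 560 g in all), half (about 350 g) or empty (about 170 g), each within 8 percent. The two pots are never of the same class.
- pot_b: pot B itself; origin: centre of its foot, z up. Steel discs hidden inside (loose by 2 mm) make it full (about 560 g in all), half (about 350 g) or empty (about 170 g), each within 8 percent. The two pots are never of the same class.
- base_full: fixed aluminium plate 90 x 125 x 8 mm on the black tray, carrying the blue socket, for the full pot. Origin: centre of its underside; z up, y along its long side. The socket is a plastic block 76 (x) x 82 (y) x 34 mm on the plate (its top 42 mm above this origin) with a round hole, 60 mm across, 28 mm deep: 2 mm of play all round a pot.
- base_half: fixed aluminium plate 90 x 125 x 8 mm on the black tray, carrying the yellow socket, for the half pot. Origin: centre of its underside; z up, y along its long side. The socket is a plastic block 76 (x) x 82 (y) x 34 mm on the plate (its top 42 mm above this origin) with a round hole, 60 mm across, 28 mm deep: 2 mm of play all round a pot.
- base_empty: fixed aluminium plate 90 x 125 x 8 mm on the black tray, carrying the red socket, for the empty pot. Origin: centre of its underside; z up, y along its long side. The socket is a plastic block 76 (x) x 82 (y) x 34 mm on the plate (its top 42 mm above this origin) with a round hole, 60 mm across, 28 mm deep: 2 mm of play all round a pot.
- floor_full (a point): fixed point over the middle of the blue socket's plate, at the height of the hole's floor (14 mm above the plate's underside). A pot that is home has its centre 41 mm higher. The hole's axis lies on the plate's y line through this point, but up to 10 mm to either side, differently for each socket (clamped, does not yield): unmeasured, find it by feel or by eye.
- floor_half (a point): fixed point over the middle of the yellow socket's plate, at the height of the hole's floor (14 mm above the plate's underside). A pot that is home has its centre 41 mm higher. The hole's axis lies on the plate's y line through this point, but up to 10 mm to either side, differently for each socket (clamped, does not yield): unmeasured, find it by feel or by eye.
- floor_empty (a point): fixed point over the middle of the red socket's plate, at the height of the hole's floor (14 mm above the plate's underside). A pot that is home has its centre 41 mm higher. The hole's axis lies on the plate's y line through this point, but up to 10 mm to either side, differently for each socket (clamped, does not yield): unmeasured, find it by feel or by eye.
- bowl: bystander: steel bowl, 110 mm wide, 60 mm tall, origin under its middle
- jar: bystander: glass jar with a grey cap, 60 mm wide, 90 mm tall, origin under its middle
- spoon: bystander: spoon with steel bowl and wooden handle, 150 mm long, lying on the counter, near its middle

How it is judged (in metres and radians):
At the end, for the whole second after the job is handed in: Each pot rests let go and still (below 20 mm/s) in the socket of its own class (full in blue, half in yellow, empty in red, told by its weight on the socket), its foot within 4 mm of the hole's floor and tilted less than 0.08 rad; no bystander was moved (((z of pot_a_center in the frame of floor_full between 0.037 and 0.045 m and horizontal distance between pot_a_center and floor_full below 0.016 m and contact force between pot_a and base_full above 4.5 N) or (z of pot_a_center in the frame of floor_half between 0.037 and 0.045 m and horizontal distance between pot_a_center and floor_half below 0.016 m and contact force between pot_a and base_half between 2.55 and 4.5 N) or (z of pot_a_center in the frame of floor_empty between 0.037 and 0.045 m and horizontal distance between pot_a_center and floor_empty below 0.016 m and contact force between pot_a and base_empty between 0.5 and 2.55 N)) and angle between each of pot_a_center, pot_b_center's own z axis and vertical below 0.08 rad and linear speed of each of pot_a, pot_b below 0.02 m/s and ((z of pot_b_center in the frame of floor_full between 0.037 and 0.045 m and horizontal distance between pot_b_center and floor_full below 0.016 m and contact force between pot_b and base_full above 4.5 N) or (z of pot_b_center in the frame of floor_half between 0.037 and 0.045 m and horizontal distance between pot_b_center and floor_half below 0.016 m and contact force between pot_b and base_half between 2.55 and 4.5 N) or (z of pot_b_center in the frame of floor_empty between 0.037 and 0.045 m and horizontal distance between pot_b_center and floor_empty below 0.016 m and contact force between pot_b and base_empty between 0.5 and 2.55 N))); the robot touches nothing.
It fails at once if pot A is pressed or knocked against a socket with more than 50 N (contact force between pot_a and base_full above 50 N or contact force between pot_a and base_half above 50 N or contact force between pot_a and base_empty above 50 N).
It fails at once if pot B is pressed or knocked against a socket with more than 50 N (contact force between pot_b and base_full above 50 N or contact force between pot_b and base_half above 50 N or contact force between pot_b and base_empty above 50 N).
It fails at once if a pot is tipped by more than 35 degrees (angle between any of pot_a_center, pot_b_center's own z axis and vertical above 0.61 rad).
It fails at once if the bowl, the jar or the spoon is moved by more than 25 mm (distance of any of bowl, jar, spoon from where it was at the start of the episode above 0.025 m).
It also fails if it takes over 61 s, if anything falls off the work surface, if the arm or the gripper's body presses on something with over 40 N, if the wrist force passes 120 N, or if a joint passes its speed limit or range.

ROBOT

A 6-joint arm with a two-finger parallel gripper is mounted at the origin on the work surface. World frame = base frame: x ahead of the robot, y to its left, z up, the work surface at z = 0. Lengths are in mm, angles in rad, forces in N, time in s.
With the tool pointing down it reaches from about 400 to 925 mm from the base axis. Payload 12.5 kg.
Tool frame: the origin (TCP) lies midway between the tips of the shut fingers; the grasp point (between the pads) lies 19 mm behind it; y points along the fingers, x is the direction in which the jaws open and shut, and the axes are right-handed (so a half turn about y gives the same grasp; the last joint's range is limited). The gripper opens to 95 mm and grips with 3 to 60 N. Pads are 20 mm wide; open, the fingers measure 119 mm over their backs; the gripper's body (75 mm by 180 mm) begins 59 mm behind the grasp point.
Start: joints at [-1.245, 0.491, 1.559, -0, 1.092, -0.106], TCP at [261.591, -567.642, 214.661] pointing down, gripper open.
Joint ranges: [-3.1, 3.1], [-0.84, 2.19], [0.05, 2.79], [-1.13, 4.28], [0.06, 2.93], [-2.69, 2.69]. Speed limits (rad/s): [2.22, 2.22, 2.79, 3.14, 3.14, 3.14].

INTERFACE

Orientations are given as [roll, pitch, yaw] about the fixed x, y, z axes, in that order (R = Rz(yaw) Ry(pitch) Rx(roll)).
In Python, from cell import env, vision, job gives the robot as it stands.
- The arm moves only by the shell command python3 -m crank 'ROWS' [OPENING]. ROWS is JSON, a list of rows, each a list of 6 numbers: the shift along the tool's x, y, z in mm, then the turn, a rotation vector about the tool's x, y, z in degrees. In form: [[x, y, z, rx, ry, rz], ...]. A call has 1 to 5 rows; each row is the pose to reach, as a shift and turn from the pose measured when the call began, along the tool's axes at that moment; what a row does not reach only later rows make up. A row lasts 1/10 s, in which the tool goes at most 50 mm and 8.59 degrees, less where a joint would pass 70% of its speed; a pose out of reach is approached as far as the arm can. A call with a gripper value outside its range is refused whole. OPENING is the opening, from 0 (shut) to 1 (fully open), set as the call begins (- or left out, the last holds). The fingers move at their own pace and stop on an object; the grip force is fixed at half the most. Time passes only in rows, so rows that repeat a pose let the fingers close. It gives the time, the measured TCP pose, the force and the opening at its end, in the units of the state.
- env.state(): the state, without advancing time (a new reading comes with each control period).
- vision.read_camera(name): name is "side" or "top" or "wrist"; returns (picture, depth): 480x640x3 uint8, blue, green, red; 480x640 float32, mm along the optical axis (not along the pixel's ray), 0 where there is no reading.
- vision.calibration(name): a dict with "vertical_fov" (degrees; the focal length in pixels is half the picture's height over the tangent of half this angle, whatever the lens; pixels are square), "cx", "cy" (the principal point, pixels), "pose" (4x4, takes a point from camera to world coordinates). Camera axes: x right, y down, z forward; pixel columns grow to the right and rows downward; lengths in mm; the calibration is good to about 2 mm. A picture is of the moment at which its call begins: read the wrist's pose just before it. calibration takes no time and is no camera call; for the wrist camera it gives the pose at the moment of the call.
- job.job_done(): hands the job in, once; it reports no verdict.
The state is a dict: "t": time; "joints": joint angles; "qvel": joint speeds; "tau": joint torques, N m; "eef_pos": TCP position; "tcp_rot": TCP orientation; "ft_force": force on the tool from outside, world axes, zero at the start; "moment": the same for the moment, N m; "opening": opening from 0.0 (shut) to 1.0 (fully open).
Only numpy, scipy, OpenCV 4.12 (cv2) and the standard library are available. Lean on these libraries where they do the work, as an engineer would, in place of code of your own. Each camera call takes 0.05 s, during which the arm holds its last target.

## Working session

There is one attempt and no reset: what is moved stays moved. The work goes in short steps, Python scripts to look and compute and a shell command to move; the robot and the scene stay as the last step left them, time stands still between calls to the robot, and variables do not carry over. Pictures are saved under pics/ and viewed, and the job is handed in when it is done.

```bash
ls; mkdir -p pics
cat > h.py <<'E'
import numpy as np, cv2
from cell import env, vision, job
def snap(n,f):
    c=vision.calibration(n); p,d=vision.read_camera(n)
    cv2.imwrite(f'pics/{f}.png',p); np.savez(f'pics/{f}.npz',p=p,d=d,pose=c['pose'],k=[240/np.tan(np.radians(c['vertical_fov']/2)),c['cx'],c['cy']])
    return p,d
def load(f):
    z=np.load(f'pics/{f}.npz'); return z['p'],z['d'],z['pose'],z['k']
def world(f):
    p,d,T,k=load(f); v,u=np.mgrid[0:480,0:640]
    P=np.stack([(u-k[1])/k[0]*d,(v-k[2])/k[0]*d,d,np.ones_like(d)],-1)
    return P@T.T[:,:3]
E
python3 - <<'E'
from h import *
print(env.state())
for n in ['top','side','wrist']: snap(n,n+'0'); print(n,vision.calibration(n))
E
```

```text
pics
{'t': 0.0, 'joints': array([-1.24462475e+00,  4.91570199e-01,  1.55942414e+00, -3.01471760e-05,
        1.09167966e+00, -1.05551432e-01]), 'qvel': array([-0.00120457, -0.00037658,  0.00075995,  0.00091009, -0.00040724,
        0.00102375]), 'tau': array([-1.27357169e-03, -6.12645435e+01, -2.58183968e+01,  6.92370976e-02,
        4.81628941e-02, -7.15169790e-05]), 'eef_pos': array([ 261.49127917, -567.41887594,  214.06384696]), 'tcp_rot': array([-1.57070899e+00,  1.07814315e-03, -1.13905936e+00]), 'ft_force': array([ 1.12211521, -0.27615886, -0.19967121]), 'moment': array([ 0.06377998, -0.01675527, -0.01891753]), 'opening': 0.9948842697626903}
top {'vertical_fov': 57.99247088862605, 'cx': 318.5654742349333, 'cy': 242.99646827545777, 'pose': array([[-2.65413986e-02, -9.97395915e-01,  6.70592472e-02,
         4.85338836e+02],
       [-9.99455143e-01,  2.77931846e-02,  1.78032333e-02,
         7.66881521e+00],
       [-1.96206622e-02, -6.65501869e-02, -9.97590147e-01,
         1.04284283e+03],
       [ 0.00000000e+00,  0.00000000e+00,  0.00000000e+00,
         1.00000000e+00]])}
sid
[... 177 characters left out ...]
],
       [-7.19478917e-01,  3.96468132e-01, -5.70230750e-01,
         7.12939368e+02],
       [ 1.11884891e-02, -8.14326553e-01, -5.80299132e-01,
         7.71842261e+02],
       [ 0.00000000e+00,  0.00000000e+00,  0.00000000e+00,
         1.00000000e+00]])}
wrist {'vertical_fov': 70.59775472077087, 'cx': 316.504299388927, 'cy': 238.5429467303726, 'pose': array([[ 4.18742904e-01, -8.69002072e-01, -2.63609142e-01,
         3.36502439e+02],
       [-9.08104485e-01, -4.00964573e-01, -1.20721397e-01,
        -5.32627020e+02],
       [-7.90782973e-04,  2.89935872e-01, -9.57045748e-01,
         3.84105758e+02],
       [ 0.00000000e+00,  0.00000000e+00,  0.00000000e+00,
         1.00000000e+00]])}
```

View pics/top0.png

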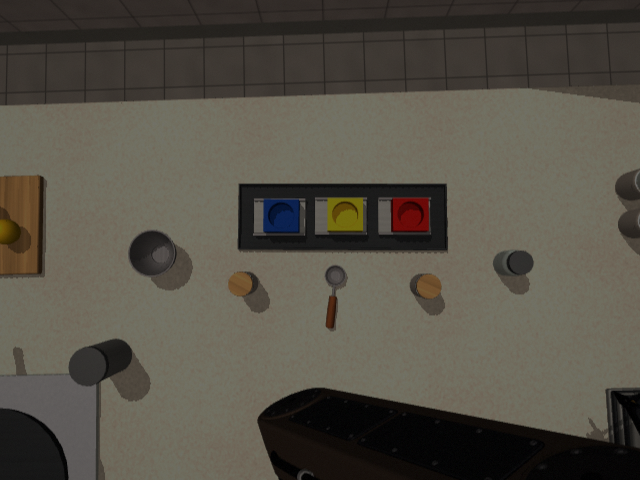

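View pics/side0.png

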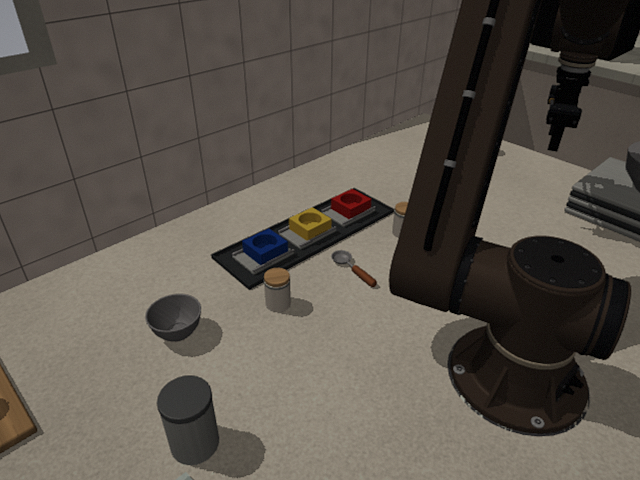

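View pics/wrist0.png

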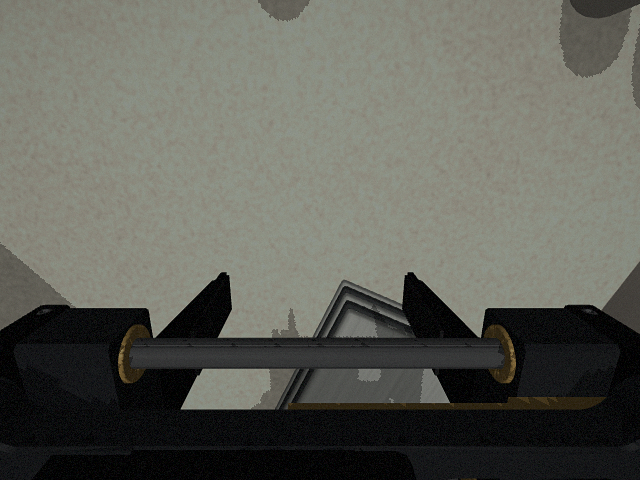

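The top picture shows pots at (241,284) and (428,286), sockets at blue (283,215), yellow (345,214) and red (410,214). The bowl is at (153,253), the jar at (515,263) and the spoon at (333,295). The side picture agrees. Now I measure.

Run:
```python
from h import *
W=world('top0'); p,d,T,k=load('top0')
for (u,v) in [(241,284),(428,286),(283,230),(345,230),(410,230),(515,263),(335,275),(331,312),(400,160),(300,330)]:
    print((u,v),W[v,u].round(1))
# lids: pts in z 72..90 near
import cv2
for (u,v) in [(241,284),(428,286)]:
    S=W[v-20:v+20,u-25:u+25].reshape(-1,3); m=(S[:,2]>76)&(S[:,2]<92); S=S[m]
    c,r=cv2.minEnclosingCircle(S[:,:2].astype(np.float32)); print('lid',S.mean(0),c,r,len(S),np.median(S[:,2]))
hsv=cv2.cvtColor(p,cv2.COLOR_BGR2HSV)
for n,lo,hi in [('blue',100,130),('yel',22,35),('red',0,8)]:
    m=(hsv[...,0]>=lo)&(hsv[...,0]<=hi)&(hsv[...,1]>150); m[:190]=0;m[240:]=0;m[:,:245]=0;m[:,440:]=0
    S=W[m]; print(n,m.sum(), np.percentile(S[:,2],[5,50,95]).round(1))
    t=S[S[:,2]>np.percentile(S[:,2],95)-6]
    r=cv2.minAreaRect(t[:,:2].astype(np.float32)); print(r, t.mean(0))
    # hole rim: pts lower
vis=cv2.resize(p[175:260,230:455],None,fx=3.5,fy=3.5,interpolation=cv2.INTER_CUBIC); vis=cv2.convertScaleAbs(vis,alpha=1.6); cv2.imwrite('pics/crop0.png',vis)
```

```text
(241, 284) [463.6 199.4  81.1]
(428, 286) [ 448.6 -212.7   84.3]
(283, 230) [585.2 107.4  41.6]
(345, 230) [581.5 -36.7  37.6]
(410, 230) [ 577.  -186.9   40.5]
(515, 263) [ 493.8 -400.9   93. ]
(335, 275) [477.4 -11.    4.2]
(331, 312) [391.6   1.1  22. ]
(400, 160) [ 7.527e+02 -1.776e+02 -7.000e-01]
(300, 330) [348.7  76.1  -1.2]
lid [465.89295698 201.4906068   81.66900438] (465.7847595214844, 201.94224548339844) 27.27489471435547 478 81.63129337971867
lid [ 449.45291321 -213.82078411   81.54272745] (449.6462707519531, -214.16981506347656) 27.2186336517334 485 81.50931973696913
blue 1147 [14.2 41.3 47. ]
((567.1011352539062, 91.30990600585938), (211.72042846679688, 99.48907470703125), 20.48160171508789) [619.17436131 110.27696197  49.8823386 ]
yel 1070 [13.8 42.6 47.2]
((569.8568115234375, -35.621273040771484), (79.69940185546875, 172.3870086669922), 87.69093322753906) [618.12616562 -37.61767195  54.73533563]
red 1271 [14.5 40.6 47.1]
((581.8533935546875, -104.69551086425781), (97.48501586914062, 279.7496337890625), 21.448665618896484) [ 612.53431067 -186.30802656   59.16970119]
```

View pics/crop0.png

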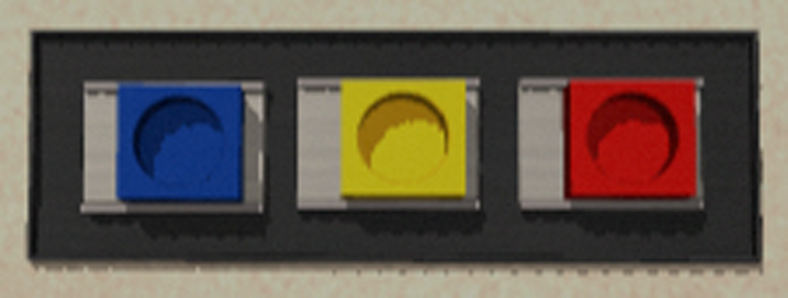

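```bash
cat >> h.py <<'E'
from scipy.spatial.transform import Rotation as Rn
def row(x,y,z,yaw=-90):
    s=env.state(); R=Rn.from_euler('xyz',s['tcp_rot']); G=Rn.from_euler('xyz',[-90,0,yaw],degrees=True)
    print('t',round(s['t'],2),'pos',s['eef_pos'].round(1),'row',R.inv().apply(np.array([x,y,z])-s['eef_pos']).round(1),np.degrees((R.inv()*G).as_rotvec()).round(2))
E
python3 -c "
from h import *
row(450,-214.2,150)"
```

```text
t 0.15 pos [ 261.5 -567.5  214.2] row [-241.9   64.4  319. ] [ 0.   24.74 -0.05]
```

```bash
python3 -m crank '[[-242,64,319,0,24.7,0],[-242,64,319,0,24.7,0],[-242,64,319,0,24.7,0],[-242,64,319,0,24.7,0],[-242,64,319,0,24.7,0]]' 1; python3 -c "
from h import *
row(450,-214.2,150)"
```

```text
t: 0.65
eef_pos: [378.2, -348.0, 174.8]
tcp_rot: [-1.571, 0.001, -1.571]
ft_force: [1.4, -0.6, 0.2]
opening: 1.003
t 0.65 pos [ 378.2 -348.   174.8] row [-133.8   24.9   71.8] [ 0.01 -0.   -0.04]
```

```bash
python3 -m crank '[[-134,25,72,0,0,0],[-134,25,72,0,0,0],[-134,25,72,0,0,0],[-134,25,72,0,0,0],[-134,25,72,0,0,0]]' 1; python3 -c "
from h import *
snap('wrist','w1')
row(450,-214.2,45)"
```

```text
t: 1.15
eef_pos: [450.5, -212.9, 149.7]
tcp_rot: [-1.572, 0.001, -1.568]
ft_force: [-0.4, -0.3, 0.2]
opening: 1.0
t 1.2 pos [ 450.2 -214.1  149.9] row [  0.2 104.9  -0.2] [ 0.02  0.07 -0.04]
```

View pics/w1.png

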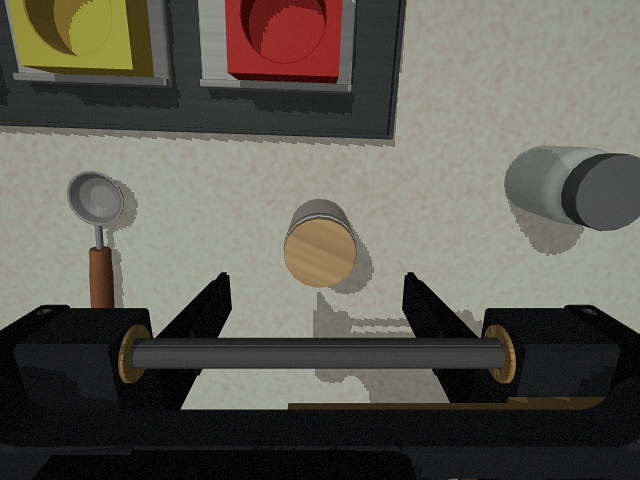

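The lid is centred at about (320,251), between the fingertips at 230 and 405, so the jaws are well placed. I check x using wrist depth.

```bash
python3 -c "
from h import *
W=world('w1'); S=W[205:300,275:365].reshape(-1,3); S=S[(S[:,2]>79)&(S[:,2]<86)]
print(len(S),cv2.minEnclosingCircle(S[:,:2].astype(np.float32)),np.median(S[:,2]))
print(W[:110,:].reshape(-1,3)[(W[:110,:,2]>38).ravel()].mean(0))
print(W[125,200],W[135,405],W[80,300],W[75,300])"
```

```text
3945 ((448.9617004394531, -214.69773864746094), 27.5831298828125) 81.78151207624191
[ 593.93987604 -112.7831548    52.01170567]
[ 541.78456235 -108.2368578     1.51428346] [ 533.85065482 -291.44107706    1.09027783] [ 576.10673758 -198.48546385   19.66351375] [ 576.00382247 -199.64128386   44.02280886]
```

```bash
python3 -m crank '[[0,50,-1,0,0,0],[0,90,-1,0,0,0],[0.3,105,-1,0,0,0],[0.3,105,-1,0,0,0]]' 1; python3 -m crank '[[0,0,0,0,0,0],[0,0,0,0,0,0],[0,0,0,0,0,0],[0,0,0,0,0,0],[0,0,0,0,0,0]]' 0;python3 -c "
from h import *
row(449.3,-214.5,75);s=env.state();print(s['tau'],s['ft_force'],s['opening'])"
```

```text
t: 1.6
eef_pos: [447.8, -215.4, 43.1]
tcp_rot: [-1.574, 0.003, -1.572]
ft_force: [0.5, -0.5, 0.0]
opening: 0.998
t: 2.1
eef_pos: [448.0, -215.5, 43.6]
tcp_rot: [-1.573, 0.002, -1.572]
ft_force: [-0.0, -0.4, -0.2]
opening: 0.638
t 2.1 pos [ 448.  -215.5   43.6] row [ -1.1 -31.4   1.2] [ 0.15 -0.06 -0.12]
[-1.16485907e-01 -5.40220249e+01 -1.32427230e+01  3.78890696e-02
 -3.48974811e-02 -1.63857541e-03] [-0.02734962 -0.44753555 -0.24266439] 0.637975151617035
```

```bash
python3 -m crank '[[0,0,0,0,0,0],[0,0,0,0,0,0],[0,0,0,0,0,0],[0,0,0,0,0,0]]' 0;python3 -m crank '[[0,-5,0,0,0,0],[0,-15,0,0,0,0],[0,-30,0,0,0,0],[0,-30,0,0,0,0],[0,-30,0,0,0,0]]' 0; python3 -m crank '[[0,0,0,0,0,0],[0,0,0,0,0,0],[0,0,0,0,0,0]]' 0;python3 -c "
from h import *
s=env.state();print(s['tau'],s['ft_force'],s['opening'],s['moment']); snap('wrist','w2');snap('side','s2');s=env.state();print(s['ft_force'],s['t'])"
```

```text
t: 2.5
eef_pos: [448.0, -215.4, 43.7]
tcp_rot: [-1.573, 0.002, -1.572]
ft_force: [-0.6, 2.6, 3.4]
opening: 0.586
t: 3.0
eef_pos: [448.1, -215.5, 74.0]
tcp_rot: [-1.573, 0.002, -1.572]
ft_force: [-0.7, 0.2, -5.1]
opening: 0.58
t: 3.3
eef_pos: [447.9, -215.4, 73.6]
tcp_rot: [-1.573, 0.002, -1.572]
ft_force: [0.1, 0.1, -4.3]
opening: 0.585
[ 2.85044496e-05 -5.53170955e+01 -1.62977672e+01  4.45640786e-02
 -3.88992566e-02 -9.54928919e-05] [ 0.09422252  0.11241076 -4.27692648] 0.5853516094112938 [0.03700697 0.04169896 0.00010095]
[-0.23335012 -0.40209281 -5.63492288] 3.4
```

View pics/w2.png

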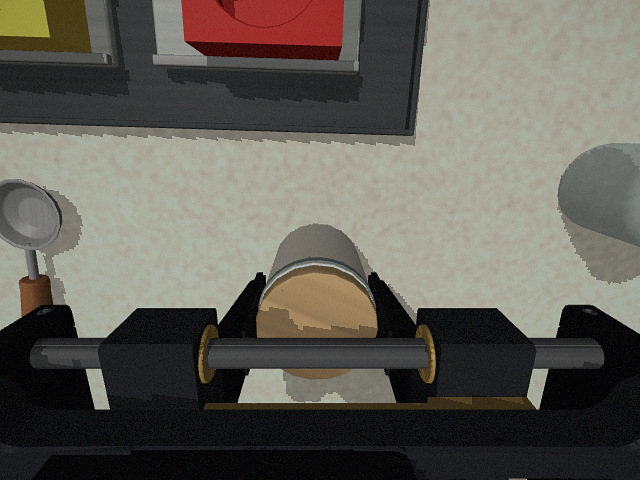

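The pot is held upright. Readings run from about -4.3 to -5.6 N, so it is probably full, but I average more readings while lifting.

```bash
python3 -m crank '[[0,-20,0,0,0,0],[0,-45,0,0,0,0],[0,-45,0,0,0,0],[0,-45,0,0,0,0]]' 0; for i in 1 2 3; do python3 -m crank '[[0,0,0,0,0,0]]' 0 | grep ft; done; python3 -c "
from h import *
f=[]
for i in range(4): snap('wrist','w3'); f.append(env.state()['ft_force'][2])
snap('top','t3');f.append(env.state()['ft_force'][2]);print(np.round(f,2),np.mean(f))"
```

```text
t: 3.8
eef_pos: [448.0, -215.5, 118.4]
tcp_rot: [-1.573, 0.002, -1.572]
ft_force: [0.7, 0.3, -6.7]
opening: 0.586
ft_force: [0.9, 0.2, -5.8]
ft_force: [-1.3, -0.6, -4.5]
ft_force: [0.1, -0.1, -5.3]
[-5.88 -5.12 -5.77 -5.47 -5.47] -5.541251660540803
```

```bash
python3 -c "
from h import *
p=load('w3')[0]; t=load('t3')[0]
cv2.imwrite('pics/t3c.png',cv2.convertScaleAbs(cv2.resize(t[170:310,220:460],None,fx=3.2,fy=3.2,interpolation=cv2.INTER_CUBIC),alpha=1.5))"
```

```text
(no output)
```

View pics/w3.png

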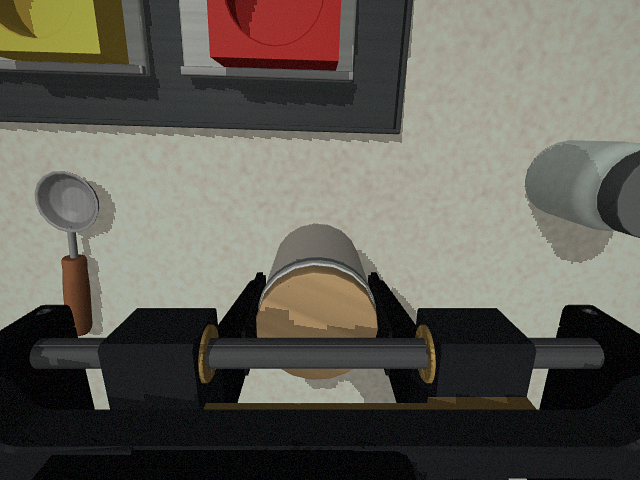

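View pics/t3c.png

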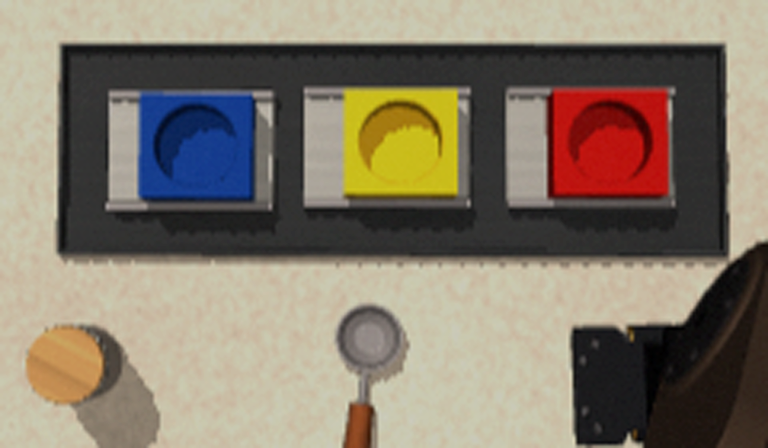

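It averages about -5.5 N, so this pot is full and goes in blue. I move in front of the blue socket for a close wrist view.

```bash
python3 -c "
from h import *
row(510,105,118)"
python3 -m crank '[[-320,0,62,0,0,0],[-320,0,62,0,0,0],[-320,0,62,0,0,0],[-320,0,62,0,0,0],[-320,0,62,0,0,0]]' 0;python3 -c "
from h import *
row(510,105,118)"
```

```text
t 4.35 pos [ 447.2 -215.   116.1] row [-320.    -1.1   62.5] [ 0.27 -0.05 -0.2 ]
t: 4.85
eef_pos: [495.2, 32.4, 116.9]
tcp_rot: [-1.575, 0.003, -1.572]
ft_force: [-0.5, -0.6, -6.2]
opening: 0.58
t 4.85 pos [495.2  32.4 116.9] row [-72.6  -0.9  14.8] [ 0.24 -0.07 -0.2 ]
```

```bash
python3 -m crank '[[-45,-1,10,0.1,0,-0.1],[-73,-1,15,0.2,0,-0.2],[-73,-1,15,0.2,0,-0.2],[-73,-1,15,0.2,0,-0.2]]' 0;python3 -c "
from h import *
snap('wrist','w4')
row(510,105,118)"
```

```text
t: 5.25
eef_pos: [510.0, 105.8, 118.0]
tcp_rot: [-1.572, -0.0, -1.57]
ft_force: [-0.2, -0.2, -5.0]
opening: 0.58
t 5.3 pos [510.  105.1 118. ] row [ 0.1 -0.   0. ] [ 0.07 -0.04  0.01]
```

View pics/w4.png

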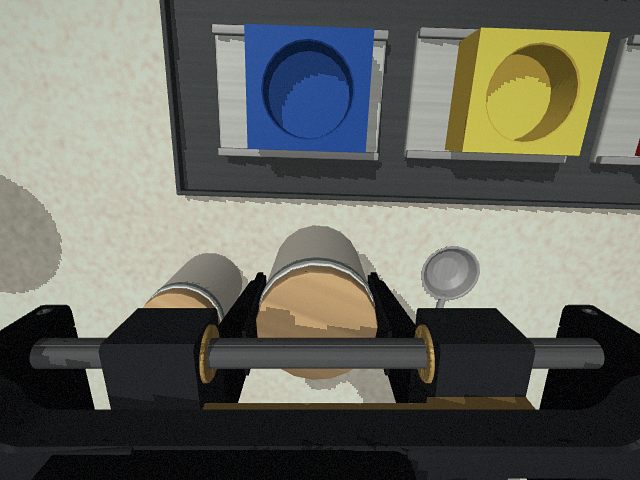

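The rims are clear: blue hole near (308,89), yellow near (533,92). I fit circles to the rims.

```bash
cat >> h.py <<'E'
def ray(f,uv,z):
    p,d,T,k=load(f); uv=np.asarray(uv,float)
    r=np.c_[(uv[:,0]-k[1])/k[0],(uv[:,1]-k[2])/k[0],np.ones(len(uv))]@T[:3,:3].T
    return T[:3,3]+r*((z-T[2,3])/r[:,2])[:,None]
def circ(P):
    from scipy.optimize import least_squares
    f=lambda q:np.hypot(P[:,0]-q[0],P[:,1]-q[1])-q[2]
    s=least_squares(f,[*P[:,:2].mean(0),30],loss='soft_l1'); return s.x,np.abs(s.fun).mean()
def hole(f,box):
    u0,v0,u1,v1=box; W=world(f); Z=W[...,2]
    col=load(f)[0][v0:v1,u0:u1]; sub=Z[v0:v1,u0:u1]
    h,e=np.histogram(sub[(sub>36)&(sub<52)],64); zt=np.median(sub[np.abs(sub-e[h.argmax()])<2.5])
    m=((sub<zt-3.5)).astype(np.uint8); m=cv2.medianBlur(m,3)
    n,l,st,c=cv2.connectedComponentsWithStats(m)
    cand=[i for i in range(1,n) if st[i,0]>0 and st[i,1]>0 and st[i,0]+st[i,2]<u1-u0 and st[i,1]+st[i,3]<v1-v0]
    i=max(cand,key=lambda i:st[i,4]); m=(l==i).astype(np.uint8)
    cs,_=cv2.findContours(m,cv2.RETR_EXTERNAL,cv2.CHAIN_APPROX_NONE); cn=max(cs,key=len)[:,0,:]+[u0,v0]
    x,r=circ(ray(f,cn,zt)); print(f,'ztop',zt.round(1),'hole',x.round(1),'res',r.round(2),'floor',np.median(sub[(l==i)&(sub<zt-20)]).round(1) ,st[i]);
E
python3 -c "
from h import *
hole('w4',(249,28,368,148)); hole('w4',(484,36,600,150))
W=world('w4'); S=W[262:330,255:380].reshape(-1,3); print(np.percentile(S[:,2],[5,50,95])); 
uv=[(258,300),(262,283),(280,269),(300,264),(330,263),(350,267),(370,281),(376,300)]
print(circ(ray('w4',uv,154)))
"
```

```text
w4 ztop 44.8 hole [620.4 112.3  29.1] res 0.18 floor 16.9 [  15   14   89   97 6723]
w4 ztop 44.8 hole [618.6 -35.2  28.8] res 0.27 floor 16.9 [   3    9   88   97 6519]
[  0.87378149 154.7123705  155.96184332]
(array([514.61921388, 106.26336324,  28.00098102]), np.float64(0.8134861777596107))
```

```bash
cat >> h.py <<'E'
def lid(f,u0=245,u1=390,v0=240,v1=338):
    from scipy.optimize import least_squares
    p,d,T,k=load(f); hsv=cv2.cvtColor(p,cv2.COLOR_BGR2HSV); W=world(f)
    m=(hsv[...,0]<25)&(hsv[...,1]>70)&(p[...,2]>60); m[:v0]=0;m[v1:]=0;m[:,:u0]=0;m[:,u1:]=0
    zt=np.median(W[...,2][m]); pts=[]
    for u in range(u0,u1):
        c=np.where(m[:,u])[0]
        if len(c)>5 and c[0]<300: pts.append((u,c[0]-.5))
    P=ray(f,pts,zt)
    g=lambda q:np.hypot(P[:,0]-q[0],P[:,1]-q[1])-27.6
    s=least_squares(g,[*(P[:,:2].mean(0)-[15,0])],loss='soft_l1'); print(f,'lid',zt.round(1),s.x.round(2),np.abs(s.fun).mean().round(2),len(pts),pts[0],pts[len(pts)//2],pts[-1])
E
python3 -c "
from h import *
lid('w4')
lid('w1',275,365,205,300)
row(510,105,118)
"
```

```text
w4 lid 155.1 [512.62 106.52] 0.32 109 (262, np.float64(297.5)) (316, np.float64(265.5)) (370, np.float64(297.5))
w1 lid 81.8 [ 449.71 -214.63] 0.28 72 (284, np.float64(244.5)) (320, np.float64(216.5)) (355, np.float64(244.5))
t 5.3 pos [510.  105.1 118. ] row [ 0.1 -0.   0. ] [ 0.07 -0.04  0.01]
```

```bash
python3 -m crank '[[-3,0,48,0,0,0],[-6,0,95,0,0,0],[-6,0,108,0,0,0],[-6,0,108,0,0,0],[-6,0,108,0,0,0]]' 0; python3 -m crank '[[0,15,0,0,0,0],[0,24,0,0,0,0],[0,24,0,0,0,0],[0,24,0,0,0,0]]' 0;python3 -c "
from h import *
snap('wrist','w5');snap('side','s5')
row(617.8,111,118); lid('w5')"
```

```text
t: 5.8
eef_pos: [617.0, 109.9, 117.3]
tcp_rot: [-1.574, -0.0, -1.573]
ft_force: [-0.9, -0.5, -5.4]
opening: 0.577
t: 6.2
eef_pos: [616.7, 109.7, 93.5]
tcp_rot: [-1.574, -0.0, -1.573]
ft_force: [0.8, 0.7, -5.1]
opening: 0.575
t 6.3 pos [617.1 109.9  93.9] row [ -1.1 -24.1   0.7] [ 0.13 -0.12  0.02]
w5 lid 130.3 [619.38 110.38] 0.34 109 (262, np.float64(297.5)) (316, np.float64(265.5)) (370, np.float64(297.5))
```

View pics/w5.png

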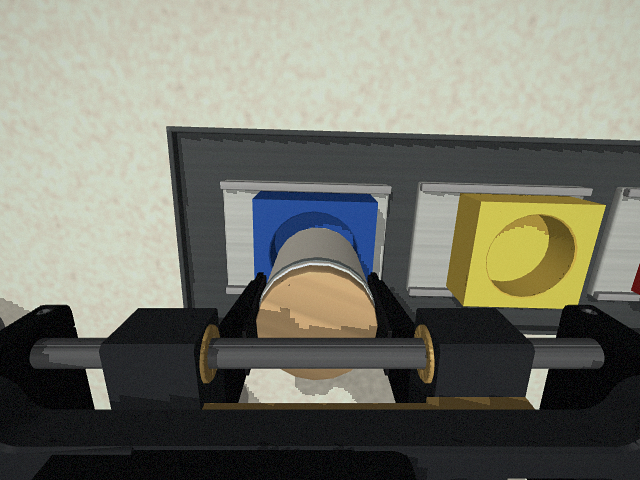

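View pics/s5.png

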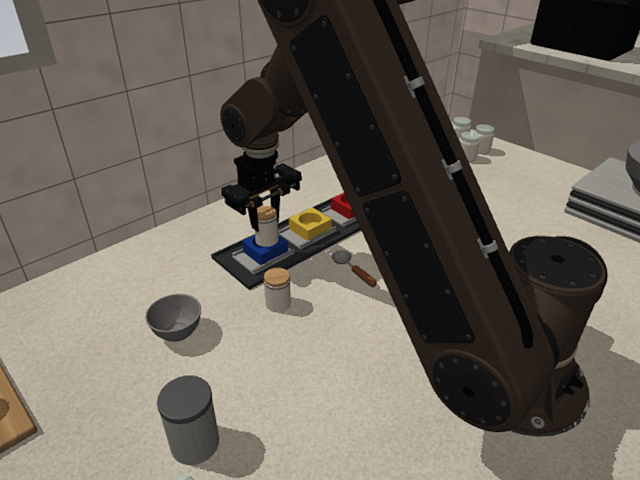

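```bash
python3 -m crank '[[-1.2,0,0.8,0.1,0,0],[-1.2,2,0.8,0.1,0,0],[-1.2,4,0.8,0.1,0,0],[-1.2,5,0.8,0.1,0,0]]' 0; python3 -m crank '[[0,1.5,0,0,0,0],[0,3,0,0,0,0]]' 0;  python3 -m crank '[[0,1,0,0,0,0],[0,2,0,0,0,0]]' 0
```

```text
t: 6.7
eef_pos: [617.8, 111.1, 88.7]
tcp_rot: [-1.572, -0.0, -1.573]
ft_force: [1.3, -0.3, -1.4]
opening: 0.579
t: 6.9
eef_pos: [619.5, 111.4, 87.5]
tcp_rot: [-1.567, 0.0, -1.573]
ft_force: [2.2, 2.2, 13.3]
opening: 0.58
t: 7.1
eef_pos: [620.7, 111.6, 86.9]
tcp_rot: [-1.563, 0.001, -1.573]
ft_force: [2.2, 1.9, 10.6]
opening: 0.575
```

```bash
python3 -c "
from h import *
s=env.state();print(s['ft_force'],s['moment'],s['eef_pos'])"; python3 -m crank '[[0,-3,0,0,0,0],[0,-4,0,0,0,0],[0,-4,0,0,0,0]]' 0; python3 -c "
from h import *
s=env.state();print(s['ft_force'],s['moment'],s['eef_pos'],s['tcp_rot']);snap('wrist','w6');lid('w6')"
```

```text
[ 2.19299502  1.8564147  10.58529168] [ 0.28754952 -0.052115   -0.13985253] [620.7205497  111.63175505  86.9440099 ]
t: 7.4
eef_pos: [620.4, 111.6, 90.7]
tcp_rot: [-1.564, 0.001, -1.573]
ft_force: [-0.0, 0.3, -6.1]
opening: 0.575
[-4.32388909e-03  3.15944242e-01 -6.09858878e+00] [ 0.07194081  0.00722814 -0.02615949] [620.435837   111.57393623  90.72148281] [-1.56395552e+00  7.88756367e-04 -1.57344343e+00]
w6 lid 127.3 [623.47 112.15] 0.37 111 (261, np.float64(298.5)) (316, np.float64(263.5)) (371, np.float64(297.5))
```

View pics/w6.png

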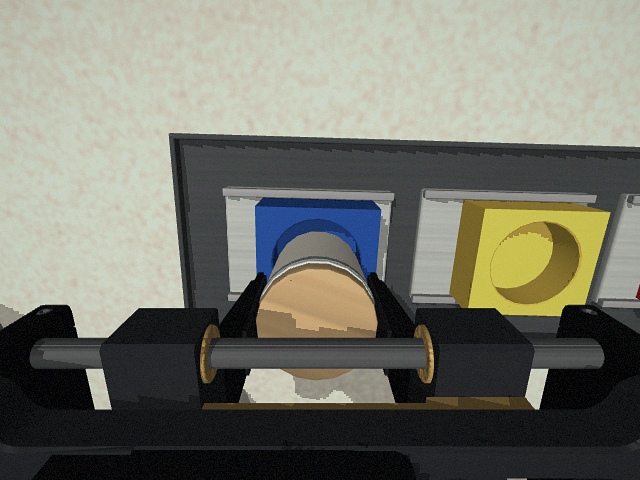

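```bash
python3 -c "
from h import *
p=load('w6')[0]
cv2.imwrite('pics/w6c.png',cv2.convertScaleAbs(cv2.resize(p[185:285,240:400],None,fx=5,fy=5,interpolation=cv2.INTER_CUBIC),alpha=2))
row(618,111.5,93)"
```

```text
t 7.45 pos [620.4 111.5  90.5] row [ 0.1 -2.5 -2.3] [-0.38 -0.15 -0.04]
```

View pics/w6c.png

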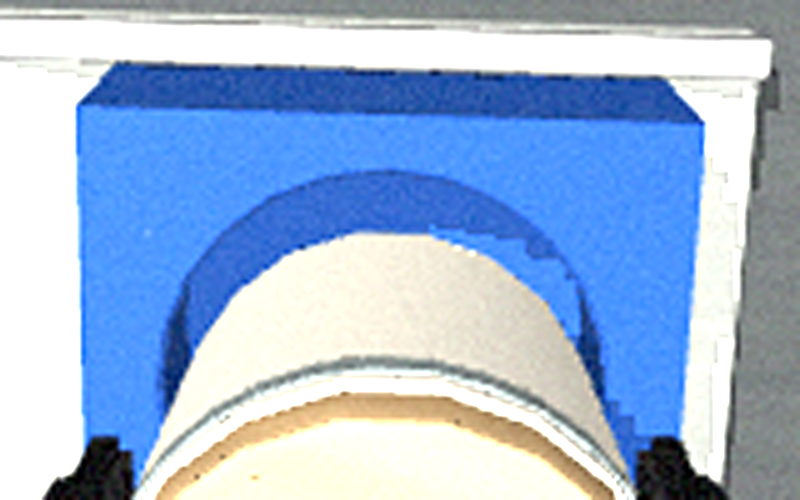

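```bash
python3 -c "
from h import *
c=lambda a:np.array(a)/5+[240,185]
H=c([(165,330),(180,290),(200,262),(230,228),(270,198),(310,180),(350,171),(390,168),(430,172),(470,184),(510,204),(550,237),(580,280),(597,320)])
F=c([(235,305),(255,283),(280,262),(310,245),(350,234),(390,231),(430,234),(470,247),(500,263),(525,283),(550,312)])
P=ray('w6',H-.0,44.8); print(circ(P))
from scipy.optimize import least_squares
for z in (47,48.5):
  Q=ray('w6',F,z)
  s=least_squares(lambda q:np.hypot(Q[:,0]-q[0],Q[:,1]-q[1])-(26.5 if z==47 else 28),Q[:,:2].mean(0)-[20,0]);print(z,s.x,s.fun.round(1))
"
```

```text
(array([621.10234464, 111.98297264,  30.27186855]), np.float64(0.1124580855553674))
47 [616.94148396 111.22145601] [-0.3 -0.2  0.   0.2  0.1  0.   0.1  0.  -0.  -0.1 -0.2]
48.5 [615.57498788 111.25613519] [-0.7 -0.4  0.   0.4  0.4  0.3  0.4  0.2 -0.  -0.3 -0.7]
```

```bash
python3 -c "
from h import *
a=[]
for f,y0 in (('w3',215),('w5',215)):
  p=load(f)[0]
  a.append(cv2.convertScaleAbs(cv2.resize(p[y0:y0+70,245:390],None,fx=5,fy=4,interpolation=cv2.INTER_CUBIC),alpha=1.8))
cv2.imwrite('pics/cmp.png',np.vstack(a))"
```

```text
(no output)
```

View pics/cmp.png

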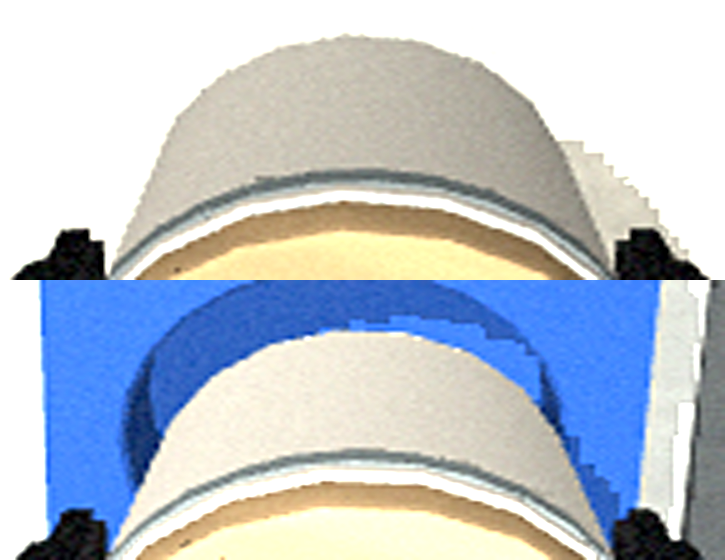

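```bash
python3 -c "
from h import *
# fit foot using depth edge: pot body pixel top edge per column
for f in ('w2','w3','w4','w5','w6'):
  p,d,T,k=load(f); W=world(f)
  m=(np.abs(W[...,2]-0)>-1)&(d<np.median(d[275:300,300:330])+110)
  pts=[]
  for u in range(288,346):
    c=np.where(d[190:262,u]<d[262,u]+75)[0]
    # contiguous upward from 262
    v=262
    while v>190 and abs(d[v-1,u]-d[v,u])<6: v-=1
    pts.append((u,v-.5))
  print(f,[x[1] for x in pts[::8]], d[int(pts[29][1]+2),317])
"
```

```text
w2 [233.5, 257.5, 225.5, 244.5, 223.5, 224.5, 228.5, 233.5] 195.72467
w3 [233.5, 228.5, 225.5, 223.5, 246.5, 224.5, 228.5, 233.5] 213.3321
w4 [235.5, 230.5, 227.5, 225.5, 225.5, 226.5, 229.5, 235.5] 215.36652
w5 [237.5, 237.5, 229.5, 227.5, 241.5, 229.5, 231.5, 237.5] 216.15971
w6 [242.5, 249.5, 233.5, 244.5, 234.5, 232.5, 235.5, 240.5] 215.64726
```

```bash
cat >> h.py <<'E'
def foot(f,z,pts,r=27.2):
    from scipy.optimize import least_squares
    Q=ray(f,pts,z); s=least_squares(lambda q:np.hypot(Q[:,0]-q[0],Q[:,1]-q[1])-r,Q[:,:2].mean(0)-[20,0],loss='soft_l1'); print(f,'foot',s.x.round(2),np.abs(s.fun).mean().round(2))
E
python3 -c "
from h import *
C=[288,304,312,328,336,344]
lid('w3');foot('w3',118.4-43.6,[(288,233.5),(296,228.5),(304,225.5),(312,223.5),(328,224.5),(336,228.5),(344,233.5)])
lid('w4');foot('w4',118-43.6,[(288,235.5),(296,230.5),(304,227.5),(312,225.5),(320,225.5),(328,226.5),(336,229.5),(344,235.5)])
lid('w5');foot('w5',93.9-43.6,[(288,237.5),(304,229.5),(312,227.5),(328,229.5),(336,231.5),(344,237.5)])
lid('w6');foot('w6',90.5-43.6,[(288,242.5),(304,233.5),(320,231.5),(328,232.5),(336,235.5),(344,240.5)])
"
```

```text
w3 lid 153.8 [ 450.24 -214.41] 0.32 108 (263, np.float64(296.5)) (317, np.float64(265.5)) (370, np.float64(297.5))
w3 foot [ 448.41 -214.  ] 0.16
w4 lid 155.1 [512.62 106.52] 0.32 109 (262, np.float64(297.5)) (316, np.float64(265.5)) (370, np.float64(297.5))
w4 foot [509.61 106.43] 0.17
w5 lid 130.3 [619.38 110.38] 0.34 109 (262, np.float64(297.5)) (316, np.float64(265.5)) (370, np.float64(297.5))
w5 foot [614.85 110.43] 0.22
w6 lid 127.3 [623.47 112.15] 0.37 111 (261, np.float64(298.5)) (316, np.float64(263.5)) (371, np.float64(297.5))
w6 foot [616.24 111.69] 0.12
```

The pot has swung about 4° in the grip about the jaw axis. I lift slightly, tilt the tool to straighten it and shift it over the hole.

```bash
python3 -m crank '[[-0.3,-2,1,2,0,0],[-0.3,-2,1.9,4,0,0],[-0.3,-2,1.9,4,0,0],[-0.3,-2,1.9,4,0,0]]' 0;python3 -c "
from h import *
s=env.state();print(s['ft_force'],s['moment'],s['eef_pos'],s['tcp_rot'])
snap('wrist','w7');lid('w7')
p=load('w7')[0]
cv2.imwrite('pics/w7c.png',cv2.convertScaleAbs(cv2.resize(p[185:285,240:400],None,fx=5,fy=5,interpolation=cv2.INTER_CUBIC),alpha=2))"
```

```text
t: 7.85
eef_pos: [622.1, 111.8, 92.4]
tcp_rot: [-1.496, 0.001, -1.573]
ft_force: [0.1, -0.5, -5.1]
opening: 0.577
[ 0.13632206 -0.54647429 -5.14714899] [0.08332089 0.06480829 0.04699028] [622.07869459 111.84647412  92.39200023] [-1.49573304e+00  7.17109010e-04 -1.57341878e+00]
w7 lid 129.6 [622.16 112.44] 0.29 111 (261, np.float64(298.5)) (316, np.float64(263.5)) (371, np.float64(297.5))
```

View pics/w7c.png

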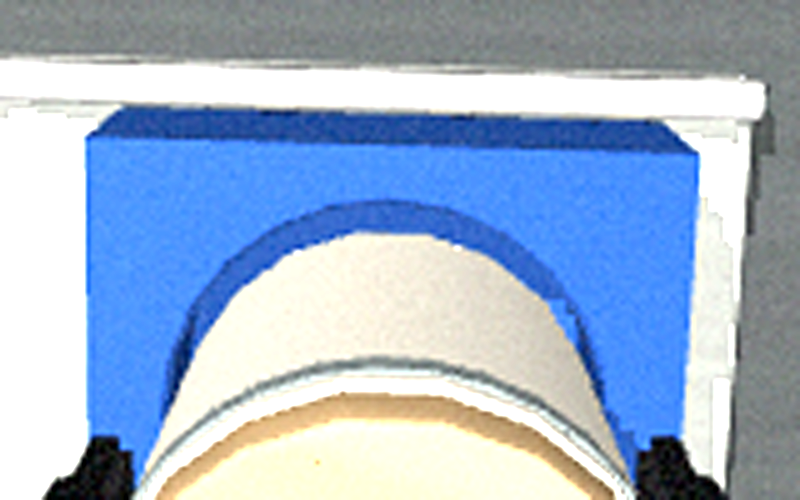

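```bash
python3 -c "
from h import *
c=lambda a:np.array(a)/5+[240,185]
H=c([(170,350),(188,310),(215,272),(250,240),(290,217),(330,204),(370,199),(400,199),(440,205),(480,220),(520,245),(555,280),(580,320),(597,355)])
F=c([(220,320),(240,296),(270,268),(310,246),(350,235),(390,232),(430,235),(470,250),(510,273),(540,300),(562,330)])
print(circ(ray('w7',H,44.8)))
for z in (47,48.5,50): foot('w7',z,F)
"
```

```text
(array([621.01307542, 112.49856506,  30.33359478]), np.float64(0.07754359089576848))
w7 foot [620.   111.75] 0.08
w7 foot [620.27 111.76] 0.1
w7 foot [620.53 111.77] 0.13
```

```bash
python3 -m crank '[[-0.7,0,0.8,0,0,0],[-0.7,2,0.7,0,0,0],[-0.7,4,0.5,0,0,0]]' 0;python3 -m crank '[[0,1.5,-0.1,0,0,0],[0,3,-0.2,0,0,0]]' 0; python3 -c "
from h import *
s=env.state();print(s['ft_force'],s['moment'],s['eef_pos'],s['tcp_rot'])"
```

```text
t: 8.2
eef_pos: [623.1, 112.5, 88.2]
tcp_rot: [-1.496, 0.001, -1.573]
ft_force: [-1.2, 0.4, -5.7]
opening: 0.577
t: 8.4
eef_pos: [623.1, 112.5, 84.9]
tcp_rot: [-1.496, 0.001, -1.573]
ft_force: [-0.6, 0.8, -5.8]
opening: 0.578
[-0.57576895  0.80535728 -5.82965823] [0.04457111 0.14020749 0.01108121] [623.12593778 112.50708229  84.94696794] [-1.49595593e+00  7.11908381e-04 -1.57348473e+00]
```

No contact force and the foot is below the rim. I continue down.

```bash
python3 -m crank '[[0,2,-0.15,0,0,0],[0,4,-0.3,0,0,0],[0,6,-0.45,0,0,0]]' 0;python3 -m crank '[[0,2,-0.15,0,0,0],[0,4,-0.3,0,0,0],[0,6,-0.45,0,0,0]]' 0
```

```text
t: 8.7
eef_pos: [623.1, 112.5, 78.7]
tcp_rot: [-1.496, 0.001, -1.573]
ft_force: [-0.1, -0.5, -5.1]
opening: 0.576
t: 9.0
eef_pos: [623.1, 112.5, 72.5]
tcp_rot: [-1.496, 0.001, -1.574]
ft_force: [1.3, -0.1, -6.2]
opening: 0.573
```

```bash
python3 -m crank '[[0,2,-0.15,0,0,0],[0,4,-0.3,0,0,0],[0,6,-0.45,0,0,0]]' 0;python3 -m crank '[[0,1.5,-0.1,0,0,0],[0,3,-0.2,0,0,0]]' 0;python3 -m crank '[[0,1,-0.1,0,0,0],[0,2,-0.1,0,0,0]]' 0
```

```text
t: 9.3
eef_pos: [623.1, 112.5, 66.3]
tcp_rot: [-1.496, 0.001, -1.574]
ft_force: [-1.1, 1.4, -5.6]
opening: 0.575
t: 9.5
eef_pos: [623.1, 112.6, 63.2]
tcp_rot: [-1.496, 0.001, -1.573]
ft_force: [-0.7, -0.1, -6.1]
opening: 0.577
t: 9.7
eef_pos: [623.2, 112.5, 61.6]
tcp_rot: [-1.496, 0.001, -1.573]
ft_force: [-4.3, -0.8, 8.5]
opening: 0.576
```

Floor contact at TCP 61.6, with Fz up by about 14 N. I release and check.

```bash
python3 -m crank '[[0,0,0,0,0,0],[0,-0.5,0,0,0,0],[0,-0.5,0,0,0,0],[0,-0.5,0,0,0,0],[0,-0.5,0,0,0,0]]' 0.95; python3 -m crank '[[0,0,0,0,0,0],[0,0,0,0,0,0],[0,0,0,0,0,0],[0,0,0,0,0,0]]' 0.95; python3 -m crank '[[0,-20,1.5,0,0,0],[0,-60,4.5,0,0,0],[0,-90,6.7,-4,0,0],[0,-90,6.7,-4.3,0,0],[0,-90,6.7,-4.3,0,0]]' 0.95; python3 -c "
from h import *
s=env.state();print(s['ft_force'],s['eef_pos'])
snap('wrist','w8');snap('side','s8'); row(466,201.8,150)"
```

```text
t: 10.2
eef_pos: [623.3, 112.5, 62.1]
tcp_rot: [-1.496, 0.001, -1.573]
ft_force: [0.3, 0.6, -0.3]
opening: 0.923
t: 10.6
eef_pos: [623.3, 112.5, 62.1]
tcp_rot: [-1.496, 0.001, -1.573]
ft_force: [0.5, -0.1, 0.0]
opening: 0.951
t: 11.1
eef_pos: [623.4, 112.4, 152.4]
tcp_rot: [-1.569, 0.001, -1.574]
ft_force: [-0.3, 0.1, -1.0]
opening: 0.953
[-0.29420806  0.0796001  -1.04062599] [623.39507934 112.41014319 152.44847634]
t 11.2 pos [622.5 112.4 151.1] row [ -89.     1.4 -156.7] [ 0.07 -0.16 -0.03]
```

View pics/w8.png

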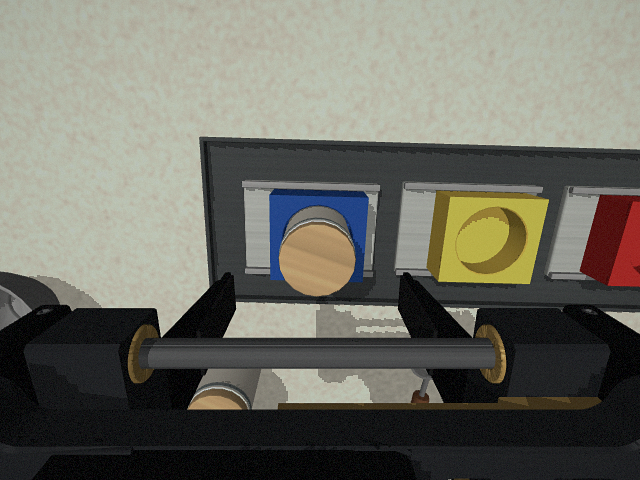

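View pics/s8.png

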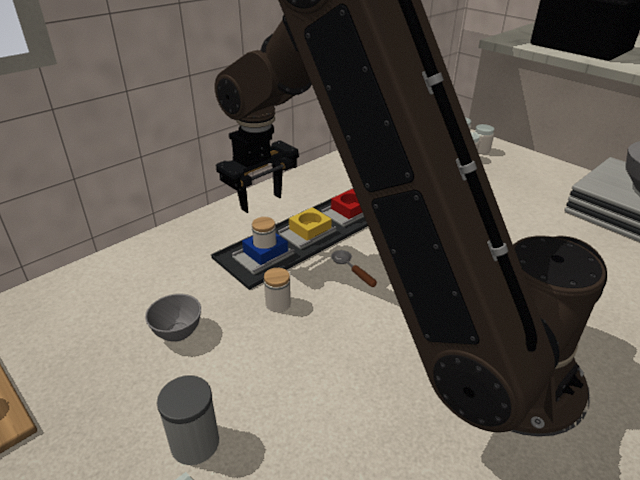

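The pot stands upright in blue. I check its lid height and go to the second pot.

```bash
python3 -c "
from h import *
W=world('w8'); S=W[225:290,285:350].reshape(-1,3); print(np.percentile(S[:,2],[10,50,90]))
print(world('top0')[253,153])"
python3 -m crank '[[-22,0,-40,0,0,0],[-50,0,-85,0,0,0],[-75,0,-130,0,0,0],[-89,1,-157,0,0,0],[-89,1,-157,0,0,0]]' 1;python3 -m crank '[[0,0,0,0,0,0]]' 1;python3 -c "
from h import *
snap('wrist','w9'); row(466,201.8,150);lid('w9',265,370,205,300)"
```

```text
[97.33104234 98.70215626 99.60175319]
[542.19446275 428.12815479   1.98333271]
t: 11.7
eef_pos: [461.4, 203.0, 149.4]
tcp_rot: [-1.575, -0.0, -1.571]
ft_force: [0.9, 0.2, -0.6]
opening: 1.001
t: 11.8
eef_pos: [461.2, 203.3, 148.9]
tcp_rot: [-1.576, -0.0, -1.57]
ft_force: [0.6, -0.3, -0.3]
opening: 1.004
t 11.85 pos [461.  203.  148.7] row [ 1.2 -1.3  5. ] [0.33 0.04 0.03]
w9 lid 81.8 [465.65 202.72] 0.31 73 (282, np.float64(239.5)) (318, np.float64(209.5)) (354, np.float64(239.5))
```

View pics/w9.png

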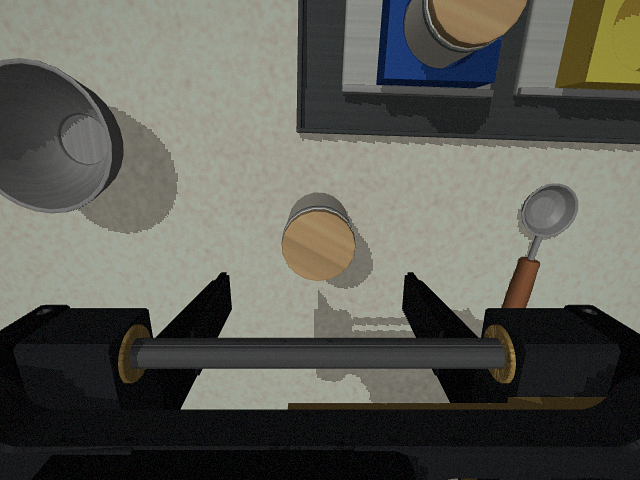

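```bash
python3 -m crank '[[0.5,45,3,0.3,0,0],[1,85,4.5,0.3,0,0],[1,104.5,4.5,0.3,0,0],[1,104.5,4.5,0.3,0,0],[1,104.5,4.5,0.3,0,0]]' 1; for i in 1 2; do python3 -m crank '[[0,0,0,0,0,0],[0,0,0,0,0,0],[0,0,0,0,0,0],[0,0,0,0,0,0],[0,0,0,0,0,0]]' 0; done
python3 -m crank '[[0,-5,0,0,0,0],[0,-15,0,0,0,0],[0,-30,0,0,0,0],[0,-30,0,0,0,0]]' 0 ;python3 -c "
from h import *
f=[]
for i in range(8): snap('wrist','w10'); f.append(env.state()['ft_force'][2])
print(np.round(f,2),np.mean(f));lid('w10')"
```

```text
t: 12.35
eef_pos: [465.4, 201.6, 44.1]
tcp_rot: [-1.572, -0.001, -1.571]
ft_force: [0.5, 0.1, -0.0]
opening: 0.999
t: 12.85
eef_pos: [465.5, 201.7, 44.4]
tcp_rot: [-1.571, -0.001, -1.571]
ft_force: [0.5, 0.6, 1.5]
opening: 0.633
t: 13.35
eef_pos: [465.5, 201.7, 44.5]
tcp_rot: [-1.571, -0.001, -1.571]
ft_force: [0.3, 0.2, 0.4]
opening: 0.587
t: 13.75
eef_pos: [466.3, 201.9, 76.3]
tcp_rot: [-1.568, 0.0, -1.571]
ft_force: [0.3, 0.2, -3.0]
opening: 0.59
[-4.27 -4.23 -3.7  -3.42 -2.91 -3.65 -3.63 -4.38] -3.774683292879313
w10 lid 111.3 [467.12 202.28] 0.33 108 (263, np.float64(298.5)) (317, np.float64(267.5)) (370, np.float64(298.5))
```

View pics/w10.png

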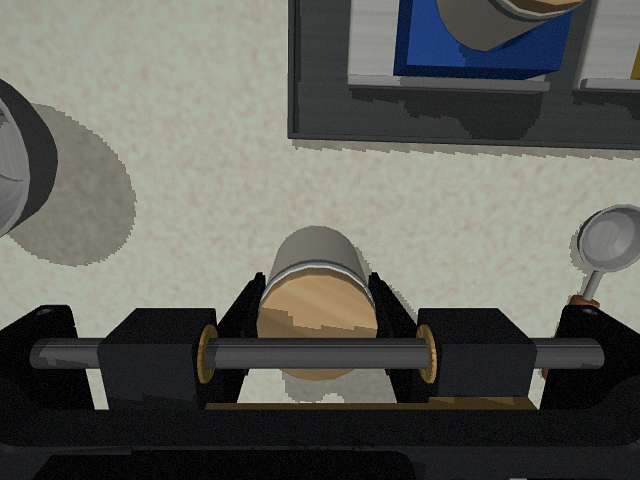

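About -3.8 N: this pot is half full and goes in yellow. I lift and carry it gently in front of yellow.

```bash
python3 -m crank '[[5,-15,3,0,0,0],[20,-35,8,0,0,0],[45,-42,15,0,0,0],[75,-42,22,0,0,0],[105,-42,30,0,0,0]]' 0;python3 -m crank '[[35,0,5,0,0,0],[70,0,9,0,0,0],[100,0,11,0,0,0],[120,0,12,0,0,0],[130,0,13,0,0,0]]' 0;python3 -c "
from h import *
snap('wrist','w11'); row(510,-36,118);lid('w11')"
```

```text
t: 14.65
eef_pos: [495.5, 95.8, 116.2]
tcp_rot: [-1.572, -0.001, -1.57]
ft_force: [0.5, 0.7, -3.1]
opening: 0.594
t: 15.15
eef_pos: [508.5, -35.7, 116.0]
tcp_rot: [-1.572, -0.001, -1.572]
ft_force: [-0.6, 0.7, -2.9]
opening: 0.589
t 15.2 pos [508.8 -36.1 116.1] row [-0.1 -1.9  1.2] [ 0.07 -0.05  0.06]
w11 lid 153.3 [510.32 -35.1 ] 0.32 108 (263, np.float64(298.5)) (317, np.float64(267.5)) (370, np.float64(298.5))
```

View pics/w11.png

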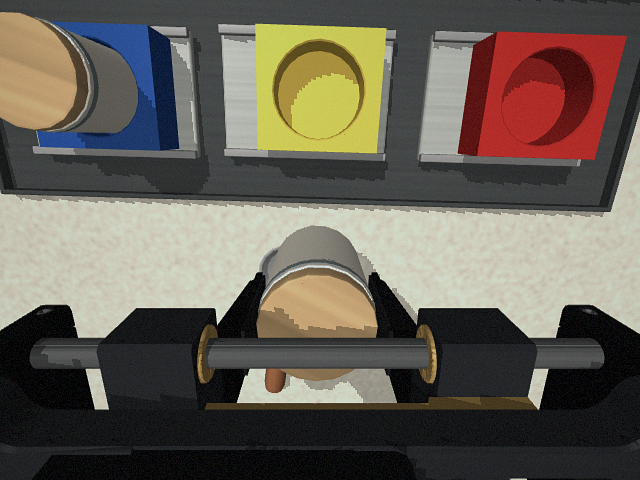

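```bash
cat >> h.py <<'E'
def footd(f,z):
    p,d,T,k=load(f); pts=[]
    for u in range(284,350):
        v=255
        while v>190 and d[v-1,u]-d[v,u]<7: v-=1
        pts.append((u,v-.5))
    pts=np.array(pts); med=cv2.medianBlur(pts[:,1].astype(np.float32).reshape(1,-1),5)[0]; ok=np.abs(pts[:,1]-med)<2
    foot(f,z,pts[ok]); print('apex',pts[ok][:,1].min(),ok.sum())
E
python3 -c "
from h import *
hole('w11',(260,30,378,148)); footd('w3',74.8);footd('w10',76.3-44.5); footd('w11',116.1-44.5);lid('w10')"
```

```text
w11 ztop 44.8 hole [618.4 -36.6  29.1] res 0.16 floor 16.9 [  14   12   90   97 6838]
w3 foot [ 448.4  -214.26] 0.18
apex 223.5 57
w10 foot [465.27 202.24] 0.19
apex 224.5 63
w11 foot [507.89 -35.05] 0.17
apex 225.5 61
w10 lid 111.3 [467.12 202.28] 0.33 108 (263, np.float64(298.5)) (317, np.float64(267.5)) (370, np.float64(298.5))
```

```bash
python3 -m crank '[[0,0,20,0,0,0],[1,0,50,0,0,0],[1.6,0,80,0,0,0],[1.6,0,102,0,0,0],[1.6,0,111,0,0,0]]' 0; python3 -m crank '[[0,8,0,0,0,0],[0,16,0,0,0,0],[0,21,0,0,0,0],[0,21,0,0,0,0]]' 0;python3 -c "
from h import *
snap('wrist','w12')
row(619.7,-37.7,94.5); lid('w12');footd('w12',env.state()['eef_pos'][2]-44.5)
p=load('w12')[0]
cv2.imwrite('pics/w12c.png',cv2.convertScaleAbs(cv2.resize(p[185:285,240:400],None,fx=5,fy=5,interpolation=cv2.INTER_CUBIC),alpha=1.3))"
```

```text
t: 15.7
eef_pos: [621.2, -36.7, 115.5]
tcp_rot: [-1.572, -0.001, -1.571]
ft_force: [-0.4, -0.1, -3.3]
opening: 0.591
t: 16.1
eef_pos: [620.0, -36.6, 93.4]
tcp_rot: [-1.574, -0.0, -1.571]
ft_force: [-0.0, -0.4, -3.6]
opening: 0.588
t 16.15 pos [620.5 -36.7  94.1] row [ 1.  -0.4 -0.8] [0.12 0.   0.04]
w12 lid 130.6 [622.84 -37.61] 3.7 109 (263, np.float64(298.5)) (317, np.float64(267.5)) (371, np.float64(273.5))
w12 foot [619.5  -35.95] 0.2
apex 225.5 58
```

View pics/w12c.png

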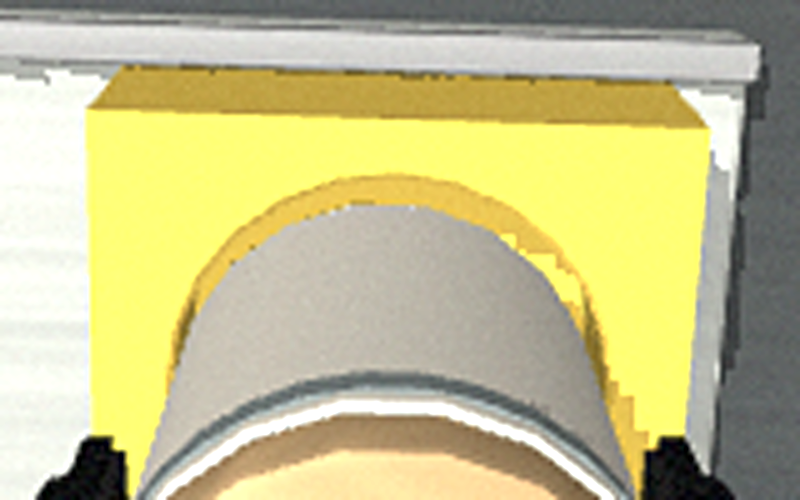

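```bash
python3 -c "
from h import *
c=lambda a:np.array(a)/5+[240,185]
H=c([(173,345),(185,310),(205,270),(235,232),(270,204),(310,185),(350,176),(395,174),(440,179),(480,193),(520,217),(555,250),(580,285),(595,320)])
print(circ(ray('w12',H,44.8)))
F=c([(200,305),(215,284),(240,255),(270,233),(310,214),(350,206),(390,204),(430,209),(470,223),(510,248),(540,273),(565,305)])
for z in (49.6,51): foot('w12',z,F)
"
```

```text
(array([619.7105547 , -36.64270264,  29.55847912]), np.float64(0.10841546077831156))
w12 foot [619.29 -35.84] 0.16
w12 foot [619.63 -35.84] 0.14
```

```bash
python3 -m crank '[[0.7,0,0,0,0,0],[0.7,2,0,0,0,0],[0.7,4,0,0,0,0],[0.7,5,0,0,0,0]]' 0;python3 -m crank '[[0,1.5,0,0,0,0],[0,3,0,0,0,0]]' 0; python3 -m crank '[[0,1.5,0,0,0,0],[0,3,0,0,0,0]]' 0
```

```text
t: 16.55
eef_pos: [620.4, -37.4, 88.9]
tcp_rot: [-1.573, -0.001, -1.571]
ft_force: [0.3, -0.6, -2.7]
opening: 0.588
t: 16.75
eef_pos: [620.4, -37.4, 85.8]
tcp_rot: [-1.573, -0.001, -1.571]
ft_force: [-0.9, -0.6, -3.7]
opening: 0.594
t: 16.95
eef_pos: [620.4, -37.4, 82.6]
tcp_rot: [-1.573, -0.001, -1.571]
ft_force: [-0.6, -0.1, -3.8]
opening: 0.594
```

In the hole with no contact force. I continue down.

```bash
for i in 1 2 3; do python3 -m crank '[[0,2,0,0,0,0],[0,4,0,0,0,0],[0,6,0,0,0,0]]' 0 | egrep 'pos|force'; done
```

```text
eef_pos: [620.3, -37.4, 76.4]
ft_force: [0.0, 0.5, -3.4]
eef_pos: [620.4, -37.4, 70.3]
ft_force: [-0.4, 0.6, -4.0]
eef_pos: [620.3, -37.4, 64.1]
ft_force: [0.3, -0.1, -3.2]
```

```bash
python3 -m crank '[[0,1,0,0,0,0],[0,2,0,0,0,0]]' 0;python3 -m crank '[[0,1,0,0,0,0]]' 0
```

```text
t: 18.05
eef_pos: [620.3, -37.4, 62.0]
tcp_rot: [-1.573, -0.001, -1.571]
ft_force: [0.2, 0.2, -3.4]
opening: 0.592
t: 18.15
eef_pos: [620.4, -37.4, 61.4]
tcp_rot: [-1.573, -0.001, -1.571]
ft_force: [-3.8, 0.0, 11.7]
opening: 0.589
```

Floor contact. I release, rise and check.

```bash
python3 -m crank '[[0,0,0,0,0,0],[0,-0.3,0,0,0,0],[0,-0.3,0,0,0,0],[0,-0.3,0,0,0,0],[0,-0.3,0,0,0,0]]' 0.95; python3 -m crank '[[0,0,0,0,0,0],[0,0,0,0,0,0],[0,0,0,0,0,0],[0,0,0,0,0,0]]' 0.95; python3 -m crank '[[0,-20,0,0,0,0],[0,-60,0,0,0,0],[0,-100,0,0,0,0],[0,-140,0,0,0,0],[0,-150,0,0,0,0]]' 0.95; python3 -c "
from h import *
snap('wrist','w13');snap('side','s13');snap('top','t13'); W=world('w13')
p=load('w13')[0];cv2.imwrite('pics/f.png',np.hstack([cv2.resize(p,(400,300)),cv2.resize(load('s13')[0],(400,300))]))
hsv=cv2.cvtColor(p,cv2.COLOR_BGR2HSV);m=((hsv[...,0]<25)&(hsv[...,1]>70)&(p[...,2]>60)&(W[...,2]>85)&(W[...,2]<110)).astype(np.uint8)
n,l,s,c=cv2.connectedComponentsWithStats(m)
for i in range(1,n):
  if s[i,4]>300:
    P=W[l==i]; A=np.c_[P[:,:2]-P[:,:2].mean(0),np.ones(len(P))]; k=np.linalg.lstsq(A,P[:,2],rcond=None)[0]; print(c[i],P.mean(0).round(1),'tilt',k[:2].round(3))
print(env.state()['ft_force'])"
```

```text
t: 18.65
eef_pos: [620.5, -37.4, 61.7]
tcp_rot: [-1.573, -0.001, -1.571]
ft_force: [0.5, -0.8, -0.1]
opening: 0.932
t: 19.05
eef_pos: [620.5, -37.4, 61.7]
tcp_rot: [-1.573, -0.001, -1.571]
ft_force: [-0.1, -0.1, -0.3]
opening: 0.952
t: 19.55
eef_pos: [622.1, -37.4, 216.3]
tcp_rot: [-1.566, -0.002, -1.571]
ft_force: [-0.2, -0.9, 0.2]
opening: 0.954
[148.49767442 233.08637874] [622.8 111.   98.5] tilt [-0.011  0.022]
[316.06197479 235.0157563 ] [621.  -36.7  98.7] tilt [-0.008  0.001]
[ 0.10445074  0.34258287 -1.01986476]
```

View pics/f.png

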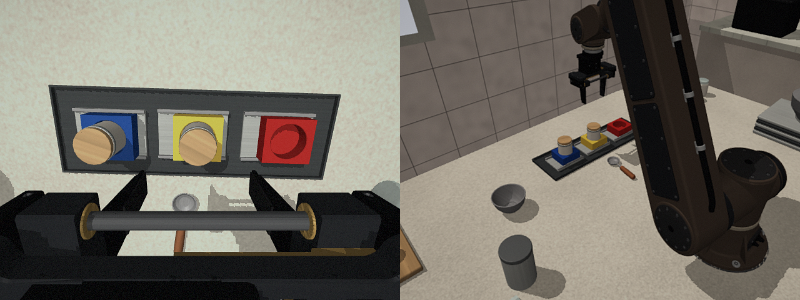

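View pics/t13.png

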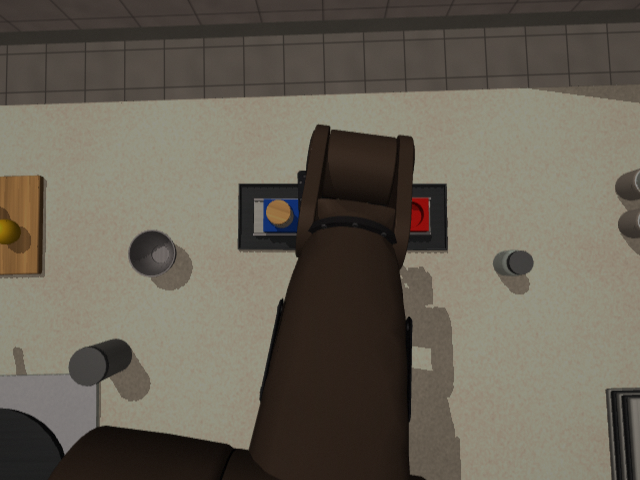

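Both pots are home and upright, with lids at 98.5 and 98.7 mm against about 98.9 expected. The bowl and jar are where they were in the top view, and the spoon looks untouched in the wrist and side views. The gripper is clear, so I hand in.

```bash
python3 -m crank '[[0,0,0,0,0,0],[0,0,0,0,0,0]]' 0.95; python3 -c "
from h import *
print(job.job_done())"
```

```text
t: 19.9
eef_pos: [620.0, -37.2, 209.7]
tcp_rot: [-1.575, -0.0, -1.571]
ft_force: [-0.9, 0.5, -0.9]
opening: 0.949
the job is handed in; nothing more can be done
None
```

Both pots are seated in their sockets and let go, and I handed the job in at about 20 s. No verdict was reported.

- **Weighing:** the pot that stood on the robot's right (y about -214) pulled about 5.5 N, so I judged it full and put it in blue. The left one (y about +202) pulled about 3.8 N, so I judged it half and put it in yellow. That is about 10% over the nominal half weight and slightly above the stated 8% range. It is still nearer half than full.
- **Blue:** the first try touched the rim, with the wrist force shifting by about 19 N. The pot had swung about 4° in the grip. I backed off, tilted the tool to straighten it, re-centred by camera, and it went in without contact until the floor.
- **Yellow:** it went in on the first try, with no contact until the floor.
- **Last checks:**
  - Lid heights were 98.5 mm (blue) and 98.7 mm (yellow), against about 98.9 mm expected when home.
  - The fitted lid slopes were below 0.03 rad.
  - The gripper was open and clear, about 110 mm above the lids.
  - The bowl and jar were unmoved in the top picture.
  - The arm hid the spoon in the last top picture. The last wrist and side pictures showed it apparently in place.

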